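# Hang up the belt guard and hold the belt tensioner wound back

## Robot

A 6-joint arm with a two-finger parallel gripper is mounted at the origin on the work surface. World frame = base frame: x ahead of the robot, y to its left, z up, the work surface at z = 0. Lengths are in m, angles in degrees, forces in N, time in s.
With the tool pointing down it reaches from about 0.375 to 0.9 m from the base axis. Payload 3.1 kg.
Tool frame: the origin (TCP) lies on the centre line of the jaws, within the pads' length; the fingertips stand 8 mm ahead of it and the grasp point (between the pads) lies 11 mm behind it (bot.tip_extent is the distance from the TCP to the fingertips, in m); z points along the fingers, y is the line along which they close (so a half turn about z gives the same grasp; the last joint's range is limited). The gripper opens to 87 mm and grips with 3 to 60 N. Pads are 19 mm wide; open, the fingers measure 117 mm over their backs; the gripper's body (75 mm by 190 mm) begins 51 mm behind the grasp point.
Start: joints at [56.35, 30.224, 82.088, -0, 67.689, -10.227], TCP at [0.248, 0.573, 0.201] pointing down, gripper open.
Joint ranges: [-176.69, 176.69], [-43.24, 126.21], [12.49, 139.97], [-82, 262], [0, 151.66], [-163.58, 163.58]. Speed limits (degrees/s): [159.86, 159.86, 180, 180, 180, 180].

## Interface

Orientations are given as a 3x3 rotation matrix whose columns are the frame's x, y, z axes.
In Python, from rig import bot, vision, workorder gives the robot as it stands.
- The arm moves only by the shell command python3 -m handwheel 'ROWS'. ROWS is JSON, a list of rows, each an object with "delta_rot": the turn, a rotation vector about the tool's x, y, z in rad, a list of three; "xyz": the shift along the tool's x, y, z in mm, a list of three; "hand": the closure, from -1 (fully open) to 1 (shut). A call has exactly 5 rows; each row is the pose to reach, as a shift and turn from the pose commanded when the call began, along the tool's axes at that moment; what a row does not reach only later rows make up. A row lasts 1/8 s, in which the tool goes at most 62.5 mm and 10.7 degrees, less where a joint would pass 70% of its speed; a pose out of reach is approached as far as the arm can. A call with a gripper value outside its range is refused whole. The fingers move at their own pace and stop on an object; the grip force is fixed at half the most. Time passes only in rows, so rows that repeat a pose let the fingers close, or fill a call up. It gives the time, the measured TCP pose, the force, the opening and the grip force at its end, in the units of the state.
- bot.read_state(): the state, without advancing time (a new reading comes with each control period).
- vision.capture(name): name is "side" or "top"; returns the picture (420x560x3 uint8, red, green, blue); there is no depth.
- vision.camera_model(name): a dict with "camera_matrix" (3x3 intrinsics, pixels), "camera_from_world" (4x4, takes a point from world to camera coordinates). Camera axes: x right, y up, looking along -z (the intrinsics and any distortion apply to the point x, -y, -z); pixel columns grow to the right and rows downward; lengths in m; the calibration is good to about 2 mm. A picture is of the moment at which its call begins. camera_model takes no time and is no camera call.
- workorder.hand_in(): hands the job in; it is judged then, once.
The state is a dict: "time_s": time; "joint_positions": joint angles; "qvel": joint speeds; "tau": joint torques, N m; "position": TCP position; "tcp_rot": TCP orientation; "force": force on the tool from outside, world axes, zero at the start; "moment": the same for the moment, N m; "opening": opening from 0.0 (shut) to 1.0 (fully open); "grasp_force": force on a finger pad.
Only numpy, scipy, OpenCV 4.12 (cv2) and the standard library are available. Lean on these libraries where they do the work, as an engineer would, in place of code of your own. Each camera call takes 0.05 s, during which the arm holds its last target. There are 200 camera calls.

## Task

I am about to slip a new belt onto the charging set. Lift its sheet-metal belt guard off by the bar handle, keeping it upright, hang it by that handle on the double hook of the bench panel and let go of it; then push the ball-topped lever of the belt tensioner to the left (towards the motor pulley) against its spring, all the way to its stop, and keep it held there: your program finishes while holding the lever at the stop. Leave the tools, spare pulley, dish, tin, spray can and bottle on the bench alone.

Things in the scene. Friction and masses are not known exactly. Their poses are not given: they have to be found in the camera images.
- drive: Charging set fixed to the bench; place and yaw vary. Origin: bench height, under the middle of the pulley plane; x from the pulleys back to the machines, y to the left seen from the pulley (robot) side, z up. Steel bed plate 12 mm thick, x -65 to 220, y -157 to 159 mm. Behind the pulleys (x 36 to 200) motor and alternator reach z = 121, the motor's terminal box (x 95 to 155) z = 145 mm. No belt.
- motor_pulley (a point): Centre of the motor pulley (diameter 56, 20 mm wide, shaft along x), drive y = +100, z = 67 mm, in front of the finned green motor; frame as drive.
- alternator_pulley (a point): Centre of the alternator pulley (diameter 84, 20 mm wide, shaft along x), drive y = -95, z = 67 mm, in front of the aluminium alternator; frame as drive.
- pivot (a point): Front of the tensioner's round pivot body between the pulleys, on its axis (along the drive's x): drive x = -10, y = 0, z = 62 mm; frame as drive.
- guard: Loose belt guard, grey sheet steel, 0.5 to 0.8 kg: shell 300 mm wide (y), 78 deep (x -40 to +38), 150 high, walls 3, open at the back (+x) and below. Origin: centre of its underside, z up, front face to -x. It starts on the bed plate over the pulleys, axes as the drive's, origin at drive x = -19, z = 12. Two 7 mm tabs stand just in front of it: lift 15 mm or more before pulling it off to -x.
- guard_bar (a point): Centre of the guard's handle: a round steel bar, diameter 12 mm, straight for 130 mm along this frame's y, axis 60 mm above the guard's top and 210 mm above its underside, at guard x = -16 mm (about above its centre of mass). Grasp it from above at mid-length. Frame as guard.
- hook: Upright perforated bench panel with a double hook, fixed to the bench; place and yaw vary. Origin: bench height, under the panel's front face; the prongs point to its -x, z up. Panel 215 mm wide (y), top at z = 257 mm; foot behind it.
- hook_seat (a point): Where the bar's middle lies when hung: between the two prongs (8 mm bars at y = +-36), 250 mm above the bench, 70 mm in front of the panel; frame as hook, hung bar along y. It lies in a V dip; upturned ends (x = -24) reach 11 mm above this point, undersides 17 mm below. The prongs go under the bar and over the guard's top: bring it in level along +x, bar 25 mm above this point, then lower.
- tensioner (a joint): Angle of the tensioner arm (rad) about the pivot axis. 0 = sprung rest, lever leaning 28 degrees to the right (drive -y); grows as the lever is pushed over the top to the left (drive +y); 0.977 = the stop, leaning 28 degrees to the left. The spring takes about 5 N at the ball at rest, 10 N at the stop, and throws the arm back when let go.
- lever_ball (a point): Centre of the black ball knob, diameter 24 mm, on top of the tensioner's 10 mm round lever, 80 mm from the pivot axis. Drive frame: x = -28 mm; at rest y = -38, z = 133; top of the arc y = 0, z = 142; at the stop y = +38, z = 133. Moves and turns with the arm.
- spanner: Bystander: open-ended spanner 190 mm lying on the bench.
- screwdriver: Bystander: screwdriver 200 mm lying on the bench.
- spare_pulley: Bystander: small steel pulley, diameter 68, 23 mm high, lying flat.
- spray_can: Bystander: spray can, diameter 56, 150 mm high.
- white_bottle: Bystander: white plastic bottle, diameter 72, 190 mm high.
- parts_dish: Bystander: shallow steel parts dish, diameter 84, 26 mm high.
- paint_tin: Bystander: paint tin, diameter 100, 110 mm high.

How it is judged (in metres and radians):
On the way:
1. the guard hangs by its handle on both prongs of the hook, let go and still (x of guard_bar in the frame of hook_seat between -0.02 and 0.03 m and y of guard_bar in the frame of hook_seat between -0.028 and 0.028 m and z of guard_bar in the frame of hook_seat between -0.008 and 0.015 m and contact force between guard and hook above 3 N and contact force between guard and the arm below 0.1 N and contact force between guard and the fingers below 0.1 N and angle between guard's own z axis and vertical below 0.25 rad and linear speed of guard below 0.05 m/s), for 0.3 s.
At the end, for the whole second after the job is handed in: Fingers hold the lever (3 N or more) within 0.06 rad of its stop (0.977) for the last second; the guard hangs still by its bar in both prongs: bar centre within 28 mm sideways, -20/+30 mm along the prongs, -8/+15 mm in height of the seat, tilt below 0.25 rad, the robot not touching it (all of step 1 and value of joint tensioner above 0.917 rad and contact force between the fingers and tensioner above 3 N and contact force between guard and tensioner below 0.1 N); the arm keeps its last pose, push and grip.
It fails at once if the guard is tipped over (more than 45 degrees from upright) (angle between guard's own z axis and vertical above 0.79 rad).
It fails at once if a bystander on the bench is pushed more than 30 mm (distance of any of spanner, screwdriver, spare_pulley, spray_can, white_bottle, parts_dish, paint_tin from where it was at the start of the episode above 0.03 m).
It also fails if it takes over 64 s, if anything falls off the work surface, if the arm or the gripper's body presses on something with over 40 N, if the wrist force passes 120 N, or if a joint passes its speed limit or range.

## Working session

There is one attempt and no reset: what is moved stays moved. The work goes in short steps, Python scripts to look and compute and a shell command to move; the robot and the scene stay as the last step left them, time stands still between calls to the robot, and variables do not carry over. Pictures are saved under pics/ and viewed, at most 10 in all, crops included, and the job is handed in when it is done.

```bash
ls; mkdir -p pics; python3 - <<'E'
from rig import bot, vision, workorder
import cv2, numpy as np
for n in("top","side"):
    im=vision.capture(n); cv2.imwrite(f"pics/{n}0.png",cv2.cvtColor(im,cv2.COLOR_RGB2BGR))
    m=vision.camera_model(n); print(n,{k:np.round(v,4).tolist() if not isinstance(v,str) else v for k,v in m.items()})
s=bot.read_state(); print({k:np.round(v,3).tolist() for k,v in s.items()})
E
```

```text
pics
top {'camera_matrix': [[440.6294, 0.0, 282.6223], [0.0, 440.6294, 212.3264], [0.0, 0.0, 1.0]], 'camera_from_world': [[-0.006, -0.9999, 0.0104, -0.1], [0.9879, -0.0043, 0.1547, -0.5865], [-0.1547, 0.0112, 0.9879, -1.475], [0.0, 0.0, 0.0, 1.0]]}
side {'camera_matrix': [[464.9213, 0.0, 273.8302], [0.0, 464.9213, 200.01], [0.0, 0.0, 1.0]], 'camera_from_world': [[0.7107, -0.7034, 0.0072, -0.4785], [0.5401, 0.5522, 0.6352, -0.3573], [-0.4508, -0.4476, 0.7723, -1.4136], [0.0, 0.0, 0.0, 1.0]]}
{'time_s': 0.1, 'joint_positions': [56.35, 30.273, 82.148, 0.0, 67.69, -10.227], 'qvel': [0.054, -0.086, -0.213, 0.05, 0.038, 0.004], 'tau': [0.0, -44.098, -17.715, 0.064, 0.053, -0.0], 'position': [0.248, 0.573, 0.2], 'tcp_rot': [[-0.918, 0.398, -0.001], [0.398, 0.918, -0.002], [0.0, -0.002, -1.0]], 'force': [-0.133, 0.561, -1.041], 'moment': [0.042, 0.007, 0.009], 'grasp_force': 0.0, 'opening': 0.999}
```

View pics/top0.png

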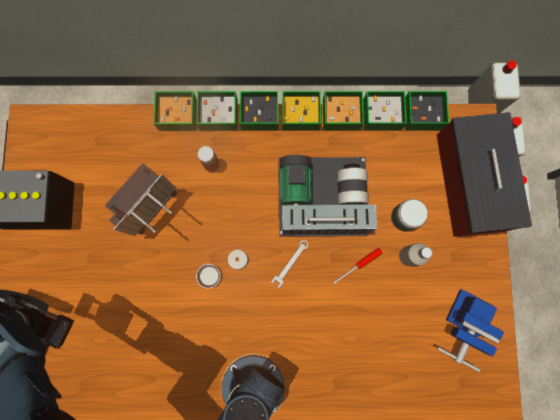

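View pics/side0.png

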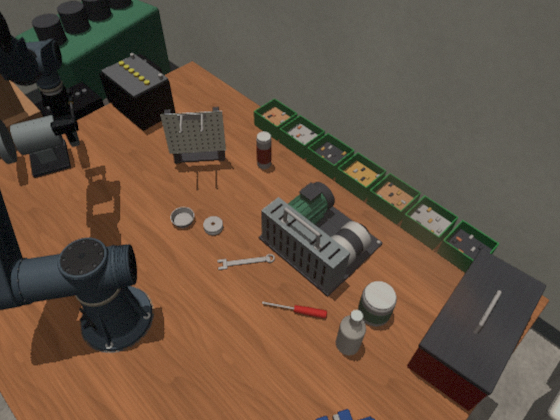

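```bash
python3 - <<'E'
import cv2, numpy as np
t=cv2.imread("pics/top0.png");s=cv2.imread("pics/side0.png")
r=lambda im,x,y,w,h,k:cv2.resize(im[y:y+h,x:x+w],None,fx=k,fy=k,interpolation=cv2.INTER_CUBIC)
A=np.hstack([r(t,100,155,100,75,4),r(t,280,175,100,75,4)])
B=np.hstack([r(s,150,100,100,75,4),r(s,255,190,100,75,4)])
cv2.imwrite("pics/crop1.png",np.vstack([A,B]))
E
```

```text
(no output)
```

View pics/crop1.png

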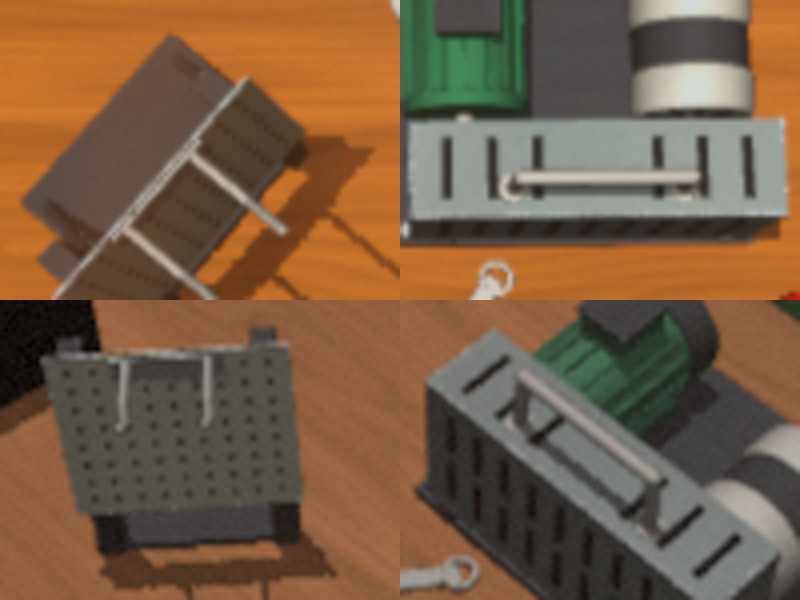

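The crops show: guard bar ends at top px (308,220)/(355,219.5) and side px (285,209.5)/(320,235.5). Prong tips are at top (171.2,212.7)/(153.3,229.2) and side (201.7,130)/(180.2,131.7), with roots at top (148.7,193.2)/(131.2,212.5). The panel stands front-left, with its prongs pointing to the lower right.

```bash
cat > h.py <<'E'
from rig import bot, vision, workorder
import cv2, numpy as np
def model(n):
    m=vision.camera_model(n);return np.array(m["camera_matrix"]),np.array(m["camera_from_world"]),m
def P(n):
    K,T,_=model(n); return K@np.diag([1,-1,-1])@T[:3]
def plane(n,px,z):
    K,T,_=model(n); R=T[:3,:3]; c=-R.T@T[:3,3]
    d=R.T@(np.diag([1,-1,-1])@np.linalg.inv(K)@np.array([*px,1.]))
    return c+d*(z-c[2])/d[2]
def tri(a,b):
    X=cv2.triangulatePoints(P("top"),P("side"),np.array(a,float).reshape(2,1),np.array(b,float).reshape(2,1))[:,0]
    return X[:3]/X[3]
def proj(n,X):
    u=P(n)@np.array([*X,1]); return u[:2]/u[2]
E
python3 - <<'E'
from h import *
np.set_printoptions(precision=4,suppress=True)
print(list(model("top")[2]))
print("bar tri",tri((308,220),(285,209.5)),tri((355,219.5),(320,235.5)))
for n,a,b in(("top",(308,220),(355,219.5)),("side",(285,209.5),(320,235.5))):print("bar",n,plane(n,a,.222),plane(n,b,.222))
print("guard top front corners",plane("top",(283,228.7),.162),plane("top",(376.2,228),.162))
print("guard top rear corners",plane("top",(282.5,205.3),.162),plane("top",(376.3,204.8),.162))
print("tips tri",tri((171.2,212.7),(201.7,130)),tri((153.3,229.2),(180.2,131.7)))
for n,a,b in(("top",(171.2,212.7),(153.3,229.2)),("side",(201.7,130),(180.2,131.7))):print("tips",n,plane(n,a,.259),plane(n,b,.259))
print("roots",plane("top",(148.7,193.2),.257),plane("top",(131.2,212.5),.257))
print("panel top corner tri",tri((161.2,175.0),(222,111.7)),plane("side",(222,111.7),.257),plane("side",(161.7,114.2),.257))
E
```

```text
['camera_matrix', 'camera_from_world']
bar tri [ 0.5374 -0.18    0.2161] [ 0.5366 -0.3221  0.2248]
bar top [ 0.5345 -0.1781  0.222 ] [ 0.5354 -0.3214  0.222 ]
bar side [ 0.536  -0.1843  0.222 ] [ 0.5399 -0.3219  0.222 ]
guard top front corners [ 0.5154 -0.1026  0.162 ] [ 0.5162 -0.3986  0.162 ]
guard top rear corners [ 0.5906 -0.1015  0.162 ] [ 0.591  -0.4018  0.162 ]
tips tri [0.5531 0.2267 0.2648] [0.5046 0.2816 0.2524]
tips top [0.553  0.2287 0.259 ] [0.5042 0.2795 0.259 ]
tips side [0.5575 0.2316 0.259 ] [0.5005 0.2754 0.259 ]
roots [0.6124 0.298  0.257 ] [0.5545 0.3472 0.257 ]
panel top corner tri [0.6708 0.2627 0.2531] [0.6698 0.2579 0.257 ] [0.5105 0.3942 0.257 ]
```

```bash
python3 - <<'E'
import cv2, numpy as np
t=cv2.imread("pics/top0.png");s=cv2.imread("pics/side0.png")
r=lambda im,x,y,w,h,k:cv2.resize(im[y:y+h,x:x+w],None,fx=k,fy=k,interpolation=cv2.INTER_CUBIC)
cv2.imwrite("pics/crop2.png",np.hstack([r(t,105,165,72,75,6),r(s,158,100,61,75,6)])[:, :800])
E
```

```text
(no output)
```

View pics/crop2.png

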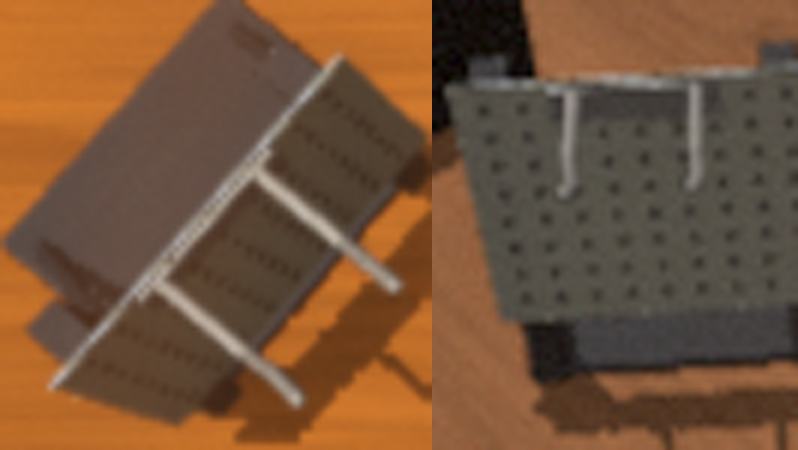

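The panel's top corners are at top px (161.7,174.7)/(113.7,229.2). The tips are at top (171.3,213)/(154.5,232.2) and side (201,130.5)/(180.2,131.7).

```bash
python3 - <<'E'
from h import *
np.set_printoptions(precision=4,suppress=True)
def line(a,b,l):
    d=a-b; print(l,a[:2],b[:2],"mid",((a+b)/2)[:2],"len",np.linalg.norm(d[:2]),"yaw",np.degrees(np.arctan2(d[0],-d[1])))
t=lambda p,z:plane("top",p,z)
line(t((161.7,174.7),.257),t((113.7,229.2),.257),"panel")
line(t((148,193.7),.25),t((131.3,212.5),.25),"roots")
a,b=t((171.3,213),.258),t((154.5,232.2),.258); line(a,b,"tips top")
line(plane("side",(201,130.5),.258),plane("side",(180.2,131.7),.258),"tips side")
line(plane("side",(222,111.7),.257),plane("side",(160.5,114.7),.257),"panel side")
for y in(48.,49.,50.):
    r=np.radians(y); x=np.array([np.cos(r),np.sin(r)]); print(y,"seat from tips",((a+b)/2)[:2]+.022*x)
E
```

```text
panel [0.6688 0.2614] [0.505  0.3961] mid [0.5869 0.3287] len 0.21208628061548504 yaw 50.57803086971423
roots [0.6123 0.3021] [0.5556 0.3492] mid [0.5839 0.3256] len 0.07379865573675949 yaw 50.286030275473266
tips top [0.5523 0.2286] [0.4954 0.2759] mid [0.5239 0.2523] len 0.07395463684718645 yaw 50.22298209451027
tips side [0.5548 0.2323] [0.501  0.2764] mid [0.5279 0.2543] len 0.06956485434341893 yaw 50.66633556557196
panel side [0.6698 0.2579] [0.5059 0.3949] mid [0.5879 0.3264] len 0.2136393504548553 yaw 50.095674919403166
48.0 seat from tips [0.5386 0.2686]
49.0 seat from tips [0.5383 0.2689]
50.0 seat from tips [0.538  0.2691]
```

```bash
cat >> h.py <<'E'
from scipy.spatial.transform import Rotation as Ro
def goal(p,a,pitch=None):
    s=bot.read_state(); R=np.array(s["tcp_rot"]); q=np.array(s["position"]); a=np.radians(a)
    T=np.array([[-np.sin(a),np.cos(a),0],[np.cos(a),np.sin(a),0],[0,0,-1]]).T
    T=np.column_stack([[-np.sin(a),np.cos(a),0],[np.cos(a),np.sin(a),0],[0,0,-1]])
    print("pos",q.round(4),"f",np.round(s["force"],1),"open",round(s["opening"],3),"g",round(s["grasp_force"],1),"t",round(s["time_s"],2))
    print("xyz mm",(R.T@(np.array(p)-q)*1000).round(1),"rot",Ro.from_matrix(R.T@T).as_rotvec().round(4))
E
sed -i '/\.T$/{/T=np.array/d}' h.py
python3 -m handwheel '[{"xyz":[0,0,-40],"delta_rot":[0,0,0.18],"hand":-1},{"xyz":[0,0,-90],"delta_rot":[0,0,0.36],"hand":-1},{"xyz":[0,0,-140],"delta_rot":[0,0,0.54],"hand":-1},{"xyz":[0,0,-190],"delta_rot":[0,0,0.72],"hand":-1},{"xyz":[0,0,-200],"delta_rot":[0,0,0.9],"hand":-1}]'
python3 -c "
from h import *
goal((.5375,-.2505,.40),0)"
```

```text
time_s: 0.72
position: [0.2491, 0.5748, 0.4054]
tcp_rot: [[-0.253, 0.967, 0.004], [0.967, 0.253, 0.007], [0.005, 0.006, -1.0]]
force: [0.2, -0.3, -0.0]
opening: 1.001
grasp_force: 0.0
pos [0.2491 0.5748 0.4054] f [ 0.2 -0.3 -0. ] open 1.001 g 0.0 t 0.72
xyz mm [-871.4   69.8    1.2] rot [ 0.0052 -0.006   0.2562]
```

```bash
python3 -m handwheel '[{"xyz":[-55,4,0],"delta_rot":[0,0,0.05],"hand":-1},{"xyz":[-115,9,0],"delta_rot":[0,0,0.1],"hand":-1},{"xyz":[-175,14,0],"delta_rot":[0,0,0.15],"hand":-1},{"xyz":[-235,19,0],"delta_rot":[0,0,0.2],"hand":-1},{"xyz":[-295,24,0],"delta_rot":[0,0,0.256],"hand":-1}]'
python3 -c "
from h import *
goal((.5375,-.2505,.40),0)"
```

```text
time_s: 1.35
position: [0.3481, 0.2929, 0.4006]
tcp_rot: [[-0.005, 1.0, -0.0], [1.0, 0.005, -0.0], [-0.0, -0.0, -1.0]]
force: [1.7, 1.0, 0.1]
opening: 1.001
grasp_force: 0.0
pos [0.3481 0.2929 0.4006] f [1.7 1.  0.1] open 1.001 g 0.0 t 1.35
xyz mm [-544.2  186.9    0.8] rot [-0.0002  0.0005  0.0047]
```

```bash
python3 -m handwheel '[{"xyz":[-55,19,0],"delta_rot":[0,0,0],"hand":-1},{"xyz":[-110,38,0],"delta_rot":[0,0,0],"hand":-1},{"xyz":[-165,57,0],"delta_rot":[0,0,0],"hand":-1},{"xyz":[-220,76,0],"delta_rot":[0,0,0],"hand":-1},{"xyz":[-275,95,0],"delta_rot":[0,0,0],"hand":-1}]'
python3 -m handwheel '[{"xyz":[-55,19,0],"delta_rot":[0,0,0],"hand":-1},{"xyz":[-110,38,0],"delta_rot":[0,0,0],"hand":-1},{"xyz":[-165,57,0],"delta_rot":[0,0,0],"hand":-1},{"xyz":[-220,76,0],"delta_rot":[0,0,0],"hand":-1},{"xyz":[-264,91,0],"delta_rot":[0,0,0],"hand":-1}]' >/dev/null
python3 -c "
from h import *
goal((.5375,-.2505,.30),0)"
```

```text
time_s: 1.98
position: [0.4447, 0.0186, 0.4007]
tcp_rot: [[-0.006, 1.0, -0.0], [1.0, 0.006, 0.0], [0.0, -0.0, -1.0]]
force: [0.5, 0.0, -0.4]
opening: 0.999
grasp_force: 0.0
pos [ 0.5374 -0.2453  0.4001] f [ 1.2 -0.  -0.5] open 1.0 g 0.0 t 2.6
xyz mm [ -5.3   0.2 100.1] rot [-0.001  -0.0008  0.0047]
```

```bash
python3 -m handwheel '[{"xyz":[-5,0,40],"delta_rot":[0,0,0.005],"hand":-1},{"xyz":[-5,0,80],"delta_rot":[0,0,0.005],"hand":-1},{"xyz":[-5,0,120],"delta_rot":[0,0,0.005],"hand":-1},{"xyz":[-5,0,160],"delta_rot":[0,0,0.005],"hand":-1},{"xyz":[-5,0,189],"delta_rot":[0,0,0.005],"hand":-1}]'
python3 - <<'E'
from h import *
goal((.5375,-.2505,.211),0)
t=vision.capture("top")[:,:,::-1];s=vision.capture("side")[:,:,::-1]
r=lambda im,x,y,w,h,k:cv2.resize(im[y:y+h,x:x+w],None,fx=k,fy=k,interpolation=cv2.INTER_CUBIC)
cv2.imwrite("pics/g1.png",np.hstack([r(t,265,150,133,150,3),r(s,240,150,133,150,3)]))
E
```

```text
time_s: 3.22
position: [0.5361, -0.2474, 0.2095]
tcp_rot: [[-0.001, 1.0, -0.003], [1.0, 0.001, 0.002], [0.002, -0.003, -1.0]]
force: [0.7, -0.7, 0.2]
opening: 1.0
grasp_force: 0.0
pos [ 0.5361 -0.2474  0.2095] f [ 0.7 -0.7  0.2] open 1.0 g 0.0 t 3.23
xyz mm [-3.1  1.4 -1.5] rot [-0.0028 -0.002   0.0009]
```

View pics/g1.png

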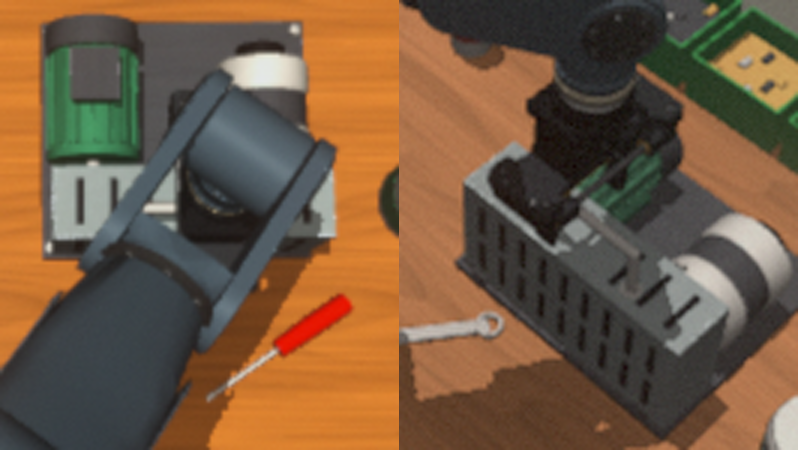

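The gripper straddles the bar at mid-length with one finger in front of it (crop at about (535,205)), and touches nothing. Closing.

```bash
python3 -m handwheel '[{"xyz":[-2,1,0],"delta_rot":[0,0,0],"hand":0},{"xyz":[-2,1,0],"delta_rot":[0,0,0],"hand":0.5},{"xyz":[-2,1,0],"delta_rot":[0,0,0],"hand":1},{"xyz":[-2,1,0],"delta_rot":[0,0,0],"hand":1},{"xyz":[-2,1,0],"delta_rot":[0,0,0],"hand":1}]'
python3 -m handwheel '[{"xyz":[0,0,0],"delta_rot":[0,0,0],"hand":1},{"xyz":[0,0,0],"delta_rot":[0,0,0],"hand":1},{"xyz":[0,0,0],"delta_rot":[0,0,0],"hand":1},{"xyz":[0,0,0],"delta_rot":[0,0,0],"hand":1},{"xyz":[0,0,0],"delta_rot":[0,0,0],"hand":1}]'
```

```text
time_s: 3.95
position: [0.5383, -0.2501, 0.2123]
tcp_rot: [[-0.001, 1.0, 0.0], [1.0, 0.001, -0.0], [-0.0, 0.0, -1.0]]
force: [-0.7, -0.3, 0.4]
opening: 0.518
grasp_force: 0.0
time_s: 4.58
position: [0.5383, -0.2501, 0.2119]
tcp_rot: [[-0.001, 1.0, -0.0], [1.0, 0.001, -0.0], [-0.0, -0.0, -1.0]]
force: [1.4, 0.2, -0.5]
opening: 0.02
grasp_force: 0.0
```

```bash
python3 - <<'E'
from h import *
s=bot.read_state();print(s["opening"],s["grasp_force"],s["force"])
t=vision.capture("top")[:,:,::-1];s=vision.capture("side")[:,:,::-1]
r=lambda im,x,y,w,h,k:cv2.resize(im[y:y+h,x:x+w],None,fx=k,fy=k,interpolation=cv2.INTER_CUBIC)
cv2.imwrite("pics/g2.png",r(s,255,150,100,100,6))
E
```

```text
0.019548863464681304 0.0 [ 1.44452205  0.19884111 -0.53430122]
```

View pics/g2.png

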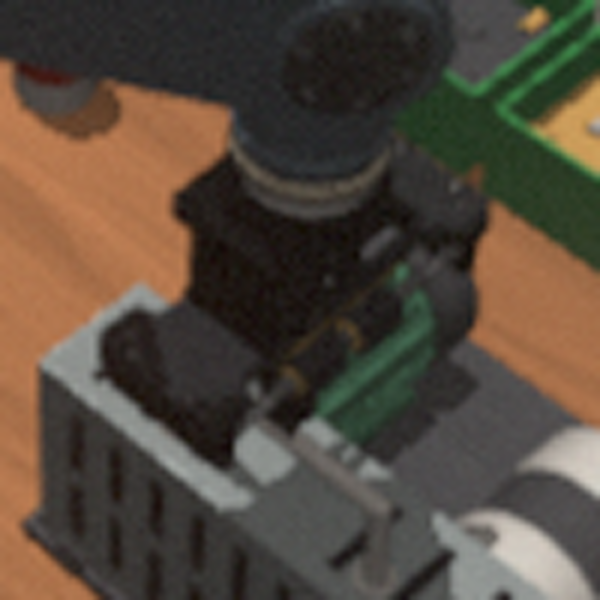

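The view is blocked by the gripper body, so the fingers and the mid-bar are hidden. I'll wait one more call for the fingers, then test with a small lift and read the force (the guard weighs 5–8 N).

```bash
python3 -m handwheel '[{"xyz":[0,0,0],"delta_rot":[0,0,0],"hand":1},{"xyz":[0,0,0],"delta_rot":[0,0,0],"hand":1},{"xyz":[0,0,0],"delta_rot":[0,0,0],"hand":1},{"xyz":[0,0,0],"delta_rot":[0,0,0],"hand":1},{"xyz":[0,0,0],"delta_rot":[0,0,0],"hand":1}]'
python3 -c "
from h import *
print(bot.tip_extent)
for z in (.204,.212,.222,.274): print(z,proj('side',(.5383,-.2501,z)),(proj('side',(.5383,-.2501,z))-[255,150])*6)"
```

```text
time_s: 5.3
position: [0.5382, -0.2501, 0.2119]
tcp_rot: [[-0.001, 1.0, -0.0], [1.0, 0.001, 0.0], [0.0, -0.0, -1.0]]
force: [-1.4, 0.0, -1.1]
opening: 0.004
grasp_force: 0.0
0.008
0.204 [301.14366284 225.18400955] [276.86197706 451.10405732]
0.212 [301.28525947 223.58548458] [277.71155685 441.51290749]
0.222 [301.4640476  221.56709422] [278.78428558 429.40256535]
0.274 [302.42715079 210.69434618] [284.56290473 364.16607707]
```

```bash
python3 - <<'E'
from h import *
c=lambda p:((proj('side',p)-[255,150])*6).round()
for l,p in dict(body_front=(.443,-.2501,.274),body_rear=(.633,-.2501,.274),body_fy=(.443,-.2876,.274),fingf=(.495,-.25,.204),fingr=(.58,-.25,.204),barR=(.538,-.315,.222),barL=(.538,-.185,.222)).items(): print(l,c(p))
s=vision.capture("side")[:,:,::-1]
a=cv2.imread("pics/g1.png")[:, 399:]
r=cv2.resize(s[150:300,240:373],None,fx=3,fy=3,interpolation=cv2.INTER_CUBIC)
d=np.abs(a.astype(int)-r).sum(2); ys,xs=np.where(cv2.medianBlur((d>90).astype(np.uint8),7)>0); print(len(xs), xs.min() if len(xs) else 0, xs.max() if len(xs) else 0, ys.min() if len(ys) else 0, ys.max() if len(ys) else 0)
cv2.imwrite("pics/g3.png",np.hstack([cv2.resize(a[50:200,50:250],None,fx=2,fy=2),cv2.resize(r[50:200,50:250],None,fx=2,fy=2)]))
E
```

```text
body_front [144. 478.]
body_rear [416. 258.]
body_fy [202. 525.]
fingf [216. 501.]
fingr [333. 404.]
barR [377. 507.]
barL [184. 356.]
4435 0 294 0 335
```

View pics/g3.png

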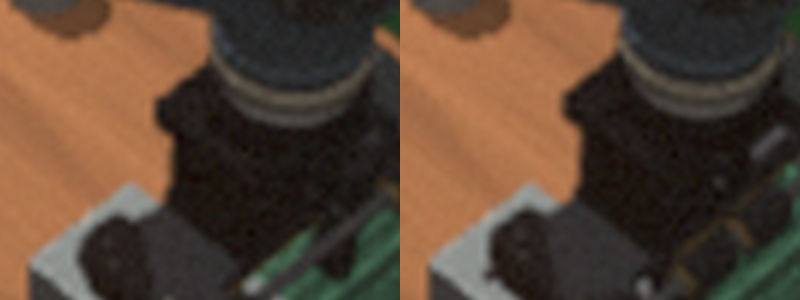

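The wide black body hides the pads. A straight lift is harmless either way and will show whether the bar is held.

```bash
python3 -m handwheel '[{"xyz":[0,0,-3],"delta_rot":[0,0,0],"hand":1},{"xyz":[0,0,-6],"delta_rot":[0,0,0],"hand":1},{"xyz":[0,0,-10],"delta_rot":[0,0,0],"hand":1},{"xyz":[0,0,-10],"delta_rot":[0,0,0],"hand":1},{"xyz":[0,0,-10],"delta_rot":[0,0,0],"hand":1}]'
python3 -m handwheel '[{"xyz":[0,0,-20],"delta_rot":[0,0,0],"hand":1},{"xyz":[0,0,-40],"delta_rot":[0,0,0],"hand":1},{"xyz":[0,0,-60],"delta_rot":[0,0,0],"hand":1},{"xyz":[0,0,-80],"delta_rot":[0,0,0],"hand":1},{"xyz":[0,0,-80],"delta_rot":[0,0,0],"hand":1}]'
python3 - <<'E'
from h import *
s=vision.capture("side")[:,:,::-1]
q=np.array(bot.read_state()["position"])
im=cv2.resize(s[100:250,225:375],None,fx=4,fy=4,interpolation=cv2.INTER_CUBIC)
p=((proj("side",q-[0,0,.008])-[225,100])*4).astype(int); print(p)
cv2.circle(im,p,4,(0,0,255),1)
cv2.imwrite("pics/g4.png",im)
E
```

```text
time_s: 5.98
position: [0.5382, -0.2501, 0.222]
tcp_rot: [[-0.001, 1.0, -0.0], [1.0, 0.001, 0.0], [0.0, -0.0, -1.0]]
force: [-0.1, -0.5, 0.7]
opening: 0.005
grasp_force: 0.0
time_s: 6.6
position: [0.5391, -0.2507, 0.3035]
tcp_rot: [[-0.001, 1.0, 0.003], [1.0, 0.001, -0.002], [-0.002, 0.003, -1.0]]
force: [-0.5, -0.1, -0.1]
opening: 0.006
grasp_force: 0.0
[311 425]
```

View pics/g4.png

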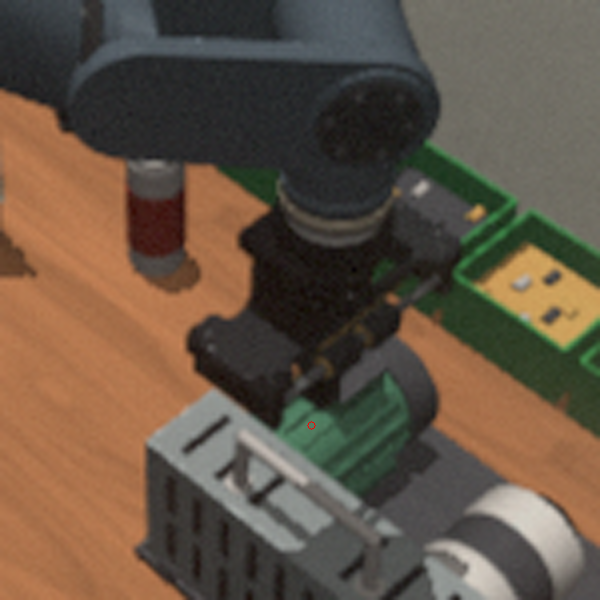

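The red marker is the reported fingertip point. The picture shows green motor there and the black gripper's lowest visible point higher up, near (335,402), so the bar was not grasped. I'll measure where the fingers really are from open/shut difference images over plain wood.

```bash
python3 -m handwheel '[{"xyz":[30,-25,0],"delta_rot":[0,0,0],"hand":1},{"xyz":[80,-50,0],"delta_rot":[0,0,0],"hand":1},{"xyz":[130,-75,0],"delta_rot":[0,0,0],"hand":1},{"xyz":[180,-90,0],"delta_rot":[0,0,0],"hand":1},{"xyz":[200,-90,0],"delta_rot":[0,0,0],"hand":1}]' >/dev/null
python3 -m handwheel '[{"xyz":[0,0,0],"delta_rot":[0,0,0],"hand":1},{"xyz":[0,0,0],"delta_rot":[0,0,0],"hand":1},{"xyz":[0,0,0],"delta_rot":[0,0,0],"hand":1},{"xyz":[0,0,0],"delta_rot":[0,0,0],"hand":1},{"xyz":[0,0,0],"delta_rot":[0,0,0],"hand":1}]'
python3 - <<'E'
from h import *
for n in("top","side"): np.save(f"shut_{n}",np.mean([vision.capture(n).astype(float) for _ in range(2)],0))
E
for i in 1 2; do python3 -m handwheel '[{"xyz":[0,0,0],"delta_rot":[0,0,0],"hand":-1},{"xyz":[0,0,0],"delta_rot":[0,0,0],"hand":-1},{"xyz":[0,0,0],"delta_rot":[0,0,0],"hand":-1},{"xyz":[0,0,0],"delta_rot":[0,0,0],"hand":-1},{"xyz":[0,0,0],"delta_rot":[0,0,0],"hand":-1}]'; done
python3 - <<'E'
from h import *
q=np.array(bot.read_state()["position"])
out=[]
for n in("top","side"):
    a=np.load(f"shut_{n}.npy"); b=np.mean([vision.capture(n).astype(float) for _ in range(2)],0); np.save(f"open_{n}",b)
    for l,o in dict(tip=(0,0,-.008),grasp=(0,0,.011),body=(0,0,.062),tipF=(-.05,0,-.008),tipR=(.05,0,-.008)).items(): print(n,l,proj(n,q+o).round(1))
    m=(np.abs(a-b).sum(2)>60).astype(np.uint8)
    for c in cv2.findContours(m,cv2.RETR_EXTERNAL,cv2.CHAIN_APPROX_NONE)[0]:
        if cv2.contourArea(c)>15: print(n,cv2.boundingRect(c),cv2.contourArea(c))
a,b=[np.load(f"{k}_side.npy") for k in("shut","open")]
p=proj("side",q).astype(int); print(p)
f=lambda im:cv2.resize(im[max(p[1]-60,0):p[1]+40,p[0]-50:p[0]+50,::-1].clip(0,255).astype(np.uint8),(400,400),interpolation=cv2.INTER_CUBIC)
cv2.imwrite("pics/f.png",np.hstack([f(a),f(b)]))
E
```

```text
time_s: 7.9
position: [0.4481, -0.0507, 0.3018]
tcp_rot: [[-0.0, 1.0, -0.0], [1.0, 0.0, 0.0], [0.0, -0.0, -1.0]]
force: [0.9, -0.1, -0.2]
opening: 0.004
grasp_force: 0.0
time_s: 8.72
position: [0.448, -0.0502, 0.302]
tcp_rot: [[-0.001, 1.0, -0.0], [1.0, 0.001, -0.0], [-0.0, -0.0, -1.0]]
force: [-1.0, -0.8, 0.0]
opening: 0.49
grasp_force: 0.0
time_s: 9.35
position: [0.4481, -0.0502, 0.302]
tcp_rot: [[-0.001, 1.0, 0.0], [1.0, 0.001, -0.0], [-0.0, 0.0, -1.0]]
force: [-0.7, -0.2, -0.9]
opening: 0.983
grasp_force: 0.0
top tip [265.3 246.8]
top grasp [265.1 246.3]
top body [264.5 244.8]
top tipF [265.3 264.5]
top tipR [265.3 229.4]
top (249, 261, 4, 9) 16.5
side tip [232.1 185.1]
side grasp [231.7 180.8]
side body [230.5 168.8]
side tipF [219.1 194.2]
side tipR [244.7 176.3]
side (259, 243, 11, 7) 18.5
side (216, 147, 41, 43) 441.0
side (239, 142, 9, 8) 38.5
[231 183]
```

View pics/f.png

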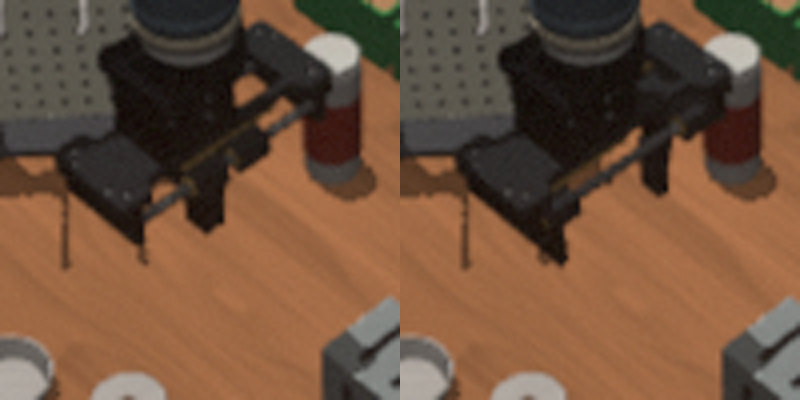

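Shut fingertip bottom is at crop (207,230), i.e. side px (232.7,180.5), against (232.1,185.1) predicted from the reported pose. The column agrees and the row is 4.6 px high. So the real fingers sit about 20–23 mm higher than reported, and closed just over the bar. I'll go back and grasp about 23 mm lower.

```bash
python3 -m handwheel '[{"xyz":[-50,25,0],"delta_rot":[0,0,0],"hand":-1},{"xyz":[-100,45,0],"delta_rot":[0,0,0],"hand":-1},{"xyz":[-150,70,0],"delta_rot":[0,0,0],"hand":-1},{"xyz":[-200,90,0],"delta_rot":[0,0,0],"hand":-1},{"xyz":[-200,90,0],"delta_rot":[0,0,0],"hand":-1}]' >/dev/null
python3 -m handwheel '[{"xyz":[0,0,25],"delta_rot":[0,0,0],"hand":-1},{"xyz":[0,0,50],"delta_rot":[0,0,0],"hand":-1},{"xyz":[0,0,75],"delta_rot":[0,0,0],"hand":-1},{"xyz":[0,0,100],"delta_rot":[0,0,0],"hand":-1},{"xyz":[0,0,114],"delta_rot":[0,0,0],"hand":-1}]'
for i in 1 2; do python3 -m handwheel '[{"xyz":[0,0,0],"delta_rot":[0,0,0],"hand":1},{"xyz":[0,0,0],"delta_rot":[0,0,0],"hand":1},{"xyz":[0,0,0],"delta_rot":[0,0,0],"hand":1},{"xyz":[0,0,0],"delta_rot":[0,0,0],"hand":1},{"xyz":[0,0,0],"delta_rot":[0,0,0],"hand":1}]'; done
```

```text
time_s: 10.8
position: [0.5373, -0.2485, 0.1867]
tcp_rot: [[-0.002, 1.0, -0.002], [1.0, 0.002, 0.002], [0.002, -0.002, -1.0]]
force: [-0.2, 0.3, 0.3]
opening: 1.003
grasp_force: 0.0
time_s: 11.42
position: [0.5384, -0.2502, 0.1883]
tcp_rot: [[-0.001, 1.0, 0.001], [1.0, 0.001, -0.0], [-0.0, 0.001, -1.0]]
force: [-0.6, 0.0, 0.3]
opening: 0.518
grasp_force: 0.0
time_s: 12.05
position: [0.5377, -0.2501, 0.1879]
tcp_rot: [[-0.001, 1.0, -0.001], [1.0, 0.001, 0.0], [0.0, -0.001, -1.0]]
force: [-1.5, -0.4, 1.1]
opening: 0.124
grasp_force: 30.0
```

The bar is held with 30 N at opening 0.124 (about 11 mm). Lifting straight up.

```bash
python3 -m handwheel '[{"xyz":[0,0,-8],"delta_rot":[0,0,0],"hand":1},{"xyz":[0,0,-22],"delta_rot":[0,0,0],"hand":1},{"xyz":[0,0,-42],"delta_rot":[0,0,0],"hand":1},{"xyz":[0,0,-60],"delta_rot":[0,0,0],"hand":1},{"xyz":[0,0,-70],"delta_rot":[0,0,0],"hand":1}]'
python3 -m handwheel '[{"xyz":[0,0,-20],"delta_rot":[0,0,0],"hand":1},{"xyz":[0,0,-50],"delta_rot":[0,0,0],"hand":1},{"xyz":[0,0,-85],"delta_rot":[0,0,0],"hand":1},{"xyz":[0,0,-115],"delta_rot":[0,0,0],"hand":1},{"xyz":[0,0,-130],"delta_rot":[0,0,0],"hand":1}]'
python3 -c "
from h import *
goal((.4456,.1571,.388),50.3)"
```

```text
time_s: 12.68
position: [0.5388, -0.2502, 0.2593]
tcp_rot: [[-0.001, 1.0, 0.002], [1.0, 0.001, -0.001], [-0.001, 0.002, -1.0]]
force: [0.6, 0.1, -5.4]
opening: 0.125
grasp_force: 30.0
time_s: 13.3
position: [0.5386, -0.2501, 0.3897]
tcp_rot: [[-0.001, 1.0, 0.002], [1.0, 0.001, -0.001], [-0.001, 0.002, -1.0]]
force: [-0.1, -0.5, -7.3]
opening: 0.125
grasp_force: 30.0
pos [ 0.5386 -0.2501  0.3897] f [-0.1 -0.5 -7.3] open 0.125 g 30.0 t 13.3
xyz mm [407.3 -92.5   1. ] rot [ 0.0014  0.002  -0.8768]
```

```bash
python3 -m handwheel '[{"xyz":[20,-4,0],"delta_rot":[0,0,-0.05],"hand":1},{"xyz":[60,-13,0],"delta_rot":[0,0,-0.15],"hand":1},{"xyz":[105,-24,0],"delta_rot":[0,0,-0.25],"hand":1},{"xyz":[150,-34,0],"delta_rot":[0,0,-0.35],"hand":1},{"xyz":[195,-44,0],"delta_rot":[0,0,-0.45],"hand":1}]'
python3 -c "
from h import *
goal((.4456,.1571,.388),50.3)"
```

```text
time_s: 13.92
position: [0.4918, -0.0522, 0.386]
tcp_rot: [[-0.441, 0.898, -0.004], [0.898, 0.441, 0.002], [0.004, -0.002, -1.0]]
force: [0.4, 0.2, -7.1]
opening: 0.128
grasp_force: 30.0
pos [ 0.4918 -0.0522  0.386 ] f [ 0.4  0.2 -7.1] open 0.128 g 30.0 t 13.93
xyz mm [208.2  50.7  -1.3] rot [-0.0016 -0.0042 -0.4216]
```

```bash
python3 -m handwheel '[{"xyz":[45,11,0],"delta_rot":[0,0,-0.1],"hand":1},{"xyz":[95,23,0],"delta_rot":[0,0,-0.2],"hand":1},{"xyz":[140,34,0],"delta_rot":[0,0,-0.3],"hand":1},{"xyz":[180,44,0],"delta_rot":[0,0,-0.39],"hand":1},{"xyz":[205,50,0],"delta_rot":[0,0,-0.425],"hand":1}]' >/dev/null
python3 -m handwheel '[{"xyz":[0,0,15],"delta_rot":[0,0,0],"hand":1},{"xyz":[0,0,45],"delta_rot":[0,0,0],"hand":1},{"xyz":[0,0,80],"delta_rot":[0,0,0],"hand":1},{"xyz":[0,0,110],"delta_rot":[0,0,0],"hand":1},{"xyz":[0,0,125],"delta_rot":[0,0,0],"hand":1}]'
python3 -c "
from h import *
goal((.4456,.1571,.241),50.3)"
```

```text
time_s: 15.18
position: [0.4467, 0.1502, 0.2595]
tcp_rot: [[-0.768, 0.64, -0.007], [0.64, 0.768, -0.001], [0.004, -0.005, -1.0]]
force: [0.0, -0.1, -6.6]
opening: 0.127
grasp_force: 30.0
pos [0.4467 0.1502 0.2595] f [ 0.  -0.1 -6.6] open 0.127 g 30.0 t 15.18
xyz mm [ 5.2  4.7 18.5] rot [-0.0055 -0.0043 -0.0017]
```

```bash
python3 -m handwheel '[{"xyz":[2,2,8],"delta_rot":[0,0,0],"hand":1},{"xyz":[3,3,17],"delta_rot":[0,0,0],"hand":1},{"xyz":[3,3,17],"delta_rot":[0,0,0],"hand":1},{"xyz":[3,3,17],"delta_rot":[0,0,0],"hand":1},{"xyz":[3,3,17],"delta_rot":[0,0,0],"hand":1}]' >/dev/null
python3 -c "
from h import *
goal((.5415,.2725,.241),50.3)"
```

```text
pos [0.4498 0.1554 0.2465] f [ 0.   0.  -6.1] open 0.129 g 30.0 t 15.8
xyz mm [  4.5 148.7   5.7] rot [ 0.001   0.0011 -0.0018]
```

```bash
python3 -m handwheel '[{"xyz":[2,12,1],"delta_rot":[0,0,0],"hand":1},{"xyz":[4,32,2],"delta_rot":[0,0,0],"hand":1},{"xyz":[4,55,3],"delta_rot":[0,0,0],"hand":1},{"xyz":[4,75,3],"delta_rot":[0,0,0],"hand":1},{"xyz":[4,90,3],"delta_rot":[0,0,0],"hand":1}]'
python3 -m handwheel '[{"xyz":[0,10,0],"delta_rot":[0,0,0],"hand":1},{"xyz":[0,25,0],"delta_rot":[0,0,0],"hand":1},{"xyz":[0,42,0],"delta_rot":[0,0,0],"hand":1},{"xyz":[0,55,0],"delta_rot":[0,0,0],"hand":1},{"xyz":[0,58,0],"delta_rot":[0,0,0],"hand":1}]'
python3 -c "
from h import *
goal((.5415,.2725,.216),50.3)"
```

```text
time_s: 16.42
position: [0.5052, 0.229, 0.2427]
tcp_rot: [[-0.769, 0.639, 0.001], [0.639, 0.769, 0.001], [-0.0, 0.001, -1.0]]
force: [-0.0, 0.9, -6.2]
opening: 0.124
grasp_force: 30.0
time_s: 17.05
position: [0.5417, 0.2723, 0.2429]
tcp_rot: [[-0.768, 0.64, 0.001], [0.64, 0.768, 0.0], [-0.0, 0.001, -1.0]]
force: [0.0, 0.5, -7.0]
opening: 0.128
grasp_force: 30.0
pos [0.5417 0.2723 0.2429] f [ 0.   0.5 -7. ] open 0.128 g 30.0 t 17.05
xyz mm [ 0.3 -0.  26.9] rot [ 0.0006  0.0002 -0.0015]
```

No contact so far. Lowering onto the seat while watching the force.

```bash
python3 -m handwheel '[{"xyz":[0,0,5],"delta_rot":[0,0,0],"hand":1},{"xyz":[0,0,11],"delta_rot":[0,0,0],"hand":1},{"xyz":[0,0,17],"delta_rot":[0,0,0],"hand":1},{"xyz":[0,0,20],"delta_rot":[0,0,0],"hand":1},{"xyz":[0,0,22],"delta_rot":[0,0,0],"hand":1}]'
python3 -m handwheel '[{"xyz":[0,0,1],"delta_rot":[0,0,0],"hand":1},{"xyz":[0,0,2],"delta_rot":[0,0,0],"hand":1},{"xyz":[0,0,3],"delta_rot":[0,0,0],"hand":1},{"xyz":[0,0,4],"delta_rot":[0,0,0],"hand":1},{"xyz":[0,0,4],"delta_rot":[0,0,0],"hand":1}]'
```

```text
time_s: 17.68
position: [0.5409, 0.2715, 0.2207]
tcp_rot: [[-0.768, 0.64, -0.0], [0.64, 0.768, -0.0], [0.0, -0.0, -1.0]]
force: [-0.1, 0.8, -6.8]
opening: 0.131
grasp_force: 30.0
time_s: 18.3
position: [0.541, 0.2716, 0.2169]
tcp_rot: [[-0.768, 0.64, 0.0], [0.64, 0.768, -0.0], [-0.0, 0.0, -1.0]]
force: [-0.2, 0.1, -6.5]
opening: 0.124
grasp_force: 30.0
```

```bash
python3 -m handwheel '[{"xyz":[0,0,1],"delta_rot":[0,0,0],"hand":1},{"xyz":[0,0,2],"delta_rot":[0,0,0],"hand":1},{"xyz":[0,0,3],"delta_rot":[0,0,0],"hand":1},{"xyz":[0,0,3],"delta_rot":[0,0,0],"hand":1},{"xyz":[0,0,3],"delta_rot":[0,0,0],"hand":1}]'
```

```text
time_s: 18.92
position: [0.542, 0.2722, 0.2154]
tcp_rot: [[-0.768, 0.64, 0.003], [0.64, 0.768, 0.001], [-0.001, 0.003, -1.0]]
force: [-1.7, 1.4, 5.9]
opening: 0.129
grasp_force: 30.0
```

Contact at the expected height: the force went from −6.5 to +5.9 N at z 0.2155. Releasing and then lifting clear.

```bash
for i in 1 2; do python3 -m handwheel '[{"xyz":[0,0,0],"delta_rot":[0,0,0],"hand":0},{"xyz":[0,0,0],"delta_rot":[0,0,0],"hand":0},{"xyz":[0,0,0],"delta_rot":[0,0,0],"hand":0},{"xyz":[0,0,0],"delta_rot":[0,0,0],"hand":0},{"xyz":[0,0,0],"delta_rot":[0,0,0],"hand":0}]'; done
python3 -m handwheel '[{"xyz":[0,0,-10],"delta_rot":[0,0,0],"hand":0},{"xyz":[0,0,-30],"delta_rot":[0,0,0],"hand":0},{"xyz":[0,0,-60],"delta_rot":[0,0,0],"hand":0},{"xyz":[0,0,-100],"delta_rot":[0,0,0],"hand":0},{"xyz":[0,0,-130],"delta_rot":[0,0,0],"hand":0}]'
```

```text
time_s: 19.55
position: [0.541, 0.2716, 0.2138]
tcp_rot: [[-0.768, 0.64, -0.0], [0.64, 0.768, -0.0], [0.0, -0.0, -1.0]]
force: [-0.1, 0.4, 1.4]
opening: 0.489
grasp_force: 0.0
time_s: 20.18
position: [0.541, 0.2717, 0.214]
tcp_rot: [[-0.768, 0.64, 0.0], [0.64, 0.768, 0.0], [-0.0, 0.0, -1.0]]
force: [0.1, 0.1, -0.1]
opening: 0.499
grasp_force: 0.0
time_s: 20.8
position: [0.5415, 0.2718, 0.3467]
tcp_rot: [[-0.768, 0.64, 0.003], [0.64, 0.768, 0.001], [-0.002, 0.002, -1.0]]
force: [1.4, 0.4, 0.0]
opening: 0.502
grasp_force: 0.0
```

```bash
python3 - <<'E'
from h import *
im={n:vision.capture(n)[:,:,::-1].copy() for n in("top","side")}
for n in im: cv2.imwrite(f"pics/{n}_after.png",im[n])
for l,p in dict(rest=(.5445,-.2885,.133),stop=(.5445,-.2125,.133),pivot=(.5625,-.2505,.062)).items(): print(l,[proj(n,p).round(1) for n in im])
r=lambda n,x,y,w,h,k:cv2.resize(im[n][y:y+h,x:x+w],None,fx=k,fy=k,interpolation=cv2.INTER_CUBIC)
A=np.hstack([r("top",290,175,80,60,5),r("side",265,190,80,60,5)])
B=np.hstack([r("top",90,150,133,100,3),r("side",150,90,133,100,3)])
B=cv2.copyMakeBorder(B,0,0,0,2,cv2.BORDER_CONSTANT)
cv2.imwrite("pics/last.png",np.vstack([A,B]))
E
```

```text
rest [array([340.1, 220.6]), array([310.4, 245. ])]
stop [array([316.7, 220.7]), array([292.6, 230.6])]
pivot [array([325.9, 218.2]), array([304., 247.])]
```

View pics/last.png

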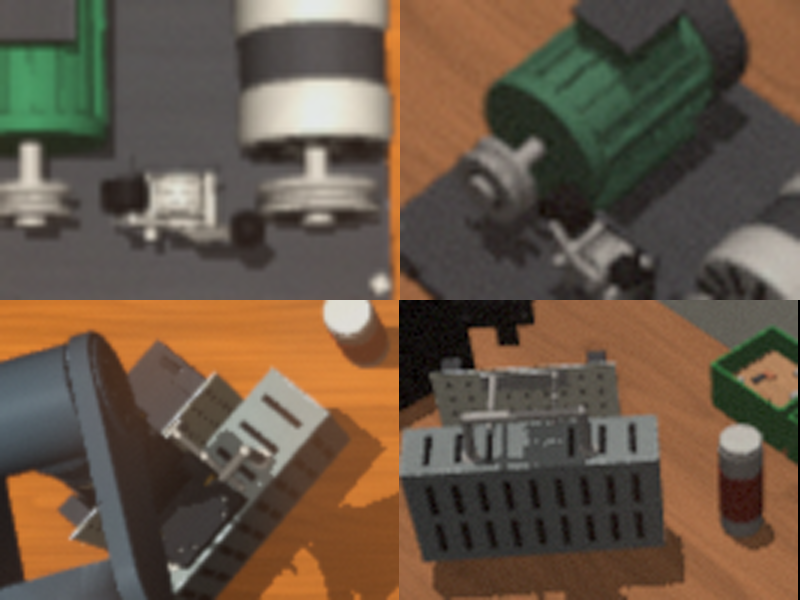

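The guard hangs on both prongs (side panel: bar at (460–590,415)). The lever ball is at top px (339.6,220.8) and side px (311,244.4), within 1 px of my prediction of (.5445,−.2885,.133). Next I'll turn the tool so the jaws close along world y and go above the ball.

```bash
python3 -c "
from h import *
print('ball',tri((339.6,220.8),(311,244.4)),'black thing',tri((315,213.6),(299,231)))
goal((.5445,-.2885,.34),90)"
```

```text
ball [ 0.54513153 -0.28790621  0.1342081 ] black thing [ 0.57462109 -0.21151733  0.09963783]
pos [0.5432 0.2724 0.3491] f [-0.  -0.7 -0. ] open 0.497 g 0.0 t 20.9
xyz mm [-360.  -430.2    7.5] rot [ 0.006   0.0082 -0.6947]
```

```bash
python3 -m handwheel '[{"xyz":[-25,-30,0],"delta_rot":[0,0,-0.05],"hand":-0.2},{"xyz":[-60,-72,0],"delta_rot":[0,0,-0.1],"hand":-0.2},{"xyz":[-98,-117,0],"delta_rot":[0,0,-0.15],"hand":-0.2},{"xyz":[-136,-163,0],"delta_rot":[0,0,-0.2],"hand":-0.2},{"xyz":[-174,-208,0],"delta_rot":[0,0,-0.25],"hand":-0.2}]' >/dev/null
python3 -c "
from h import *
goal((.5445,-.2885,.34),90)"
```

```text
pos [ 0.5407 -0.0012  0.3432] f [ 0.9 -0.2 -0.1] open 0.599 g 0.0 t 21.52
xyz mm [-126.5 -258.     3.1] rot [ 0.     -0.0012 -0.4429]
```

```bash
python3 -m handwheel '[{"xyz":[-25,-52,0],"delta_rot":[0,0,-0.09],"hand":-0.2},{"xyz":[-50,-104,0],"delta_rot":[0,0,-0.18],"hand":-0.2},{"xyz":[-76,-156,0],"delta_rot":[0,0,-0.27],"hand":-0.2},{"xyz":[-101,-207,0],"delta_rot":[0,0,-0.36],"hand":-0.2},{"xyz":[-126,-255,0],"delta_rot":[0,0,-0.443],"hand":-0.2}]' >/dev/null
python3 -m handwheel '[{"xyz":[0,0,30],"delta_rot":[0,0,0],"hand":-0.2},{"xyz":[0,0,70],"delta_rot":[0,0,0],"hand":-0.2},{"xyz":[0,0,110],"delta_rot":[0,0,0],"hand":-0.2},{"xyz":[0,0,150],"delta_rot":[0,0,0],"hand":-0.2},{"xyz":[0,0,160],"delta_rot":[0,0,0],"hand":-0.2}]'
python3 -c "
from h import *
goal((.5445,-.2885,.108),90)"
```

```text
time_s: 22.78
position: [0.5432, -0.2823, 0.1804]
tcp_rot: [[-1.0, 0.002, -0.006], [0.002, 1.0, 0.005], [0.006, 0.005, -1.0]]
force: [-0.4, -0.0, -0.5]
opening: 0.6
grasp_force: 0.0
pos [ 0.5432 -0.2823  0.1804] f [-0.4 -0.  -0.5] open 0.6 g 0.0 t 22.77
xyz mm [-1.7 -6.6 72.3] rot [ 0.0048 -0.0061 -0.0019]
```

```bash
python3 -m handwheel '[{"xyz":[0,-3,10],"delta_rot":[0,0,0],"hand":-0.2},{"xyz":[0,-3,20],"delta_rot":[0,0,0],"hand":-0.2},{"xyz":[0,-3,30],"delta_rot":[0,0,0],"hand":-0.2},{"xyz":[0,-3,30],"delta_rot":[0,0,0],"hand":-0.2},{"xyz":[0,-3,30],"delta_rot":[0,0,0],"hand":-0.2}]' >/dev/null
python3 -c "
from h import *
goal((.5445,-.2885,.108),90)"
```

```text
pos [ 0.5458 -0.2871  0.1544] f [-0.8 -0.3 -0.3] open 0.602 g 0.0 t 23.4
xyz mm [ 1.3 -1.4 46.4] rot [-0.0005  0.0007 -0.0017]
```

```bash
python3 -m handwheel '[{"xyz":[1,-1,15],"delta_rot":[0,0,0],"hand":-0.2},{"xyz":[1,-1,30],"delta_rot":[0,0,0],"hand":-0.2},{"xyz":[1,-1,42],"delta_rot":[0,0,0],"hand":-0.2},{"xyz":[1,-1,46],"delta_rot":[0,0,0],"hand":-0.2},{"xyz":[1,-1,46],"delta_rot":[0,0,0],"hand":-0.2}]'
python3 -m handwheel '[{"xyz":[0,0,0],"delta_rot":[0,0,0],"hand":0.6},{"xyz":[0,0,0],"delta_rot":[0,0,0],"hand":1},{"xyz":[0,0,0],"delta_rot":[0,0,0],"hand":1},{"xyz":[0,0,0],"delta_rot":[0,0,0],"hand":1},{"xyz":[0,0,0],"delta_rot":[0,0,0],"hand":1}]'
```

```text
time_s: 24.02
position: [0.5444, -0.2878, 0.1074]
tcp_rot: [[-1.0, 0.002, -0.001], [0.002, 1.0, 0.001], [0.001, 0.001, -1.0]]
force: [0.6, -0.6, -0.2]
opening: 0.601
grasp_force: 0.0
time_s: 24.65
position: [0.5446, -0.2849, 0.1082]
tcp_rot: [[-1.0, 0.003, -0.0], [0.003, 1.0, 0.005], [0.0, 0.005, -1.0]]
force: [1.0, 5.5, 2.7]
opening: 0.254
grasp_force: 30.0
```

```bash
python3 -m handwheel '[{"xyz":[0,7.6,-3.6],"delta_rot":[0,0,0],"hand":1},{"xyz":[0,15.5,-6.3],"delta_rot":[0,0,0],"hand":1},{"xyz":[0,23.7,-8.2],"delta_rot":[0,0,0],"hand":1},{"xyz":[0,32,-9.2],"delta_rot":[0,0,0],"hand":1},{"xyz":[0,40.4,-9.4],"delta_rot":[0,0,0],"hand":1}]'
python3 -m handwheel '[{"xyz":[0,8.3,0.7],"delta_rot":[0,0,0],"hand":1},{"xyz":[0,16.6,2.3],"delta_rot":[0,0,0],"hand":1},{"xyz":[0,24.6,4.8],"delta_rot":[0,0,0],"hand":1},{"xyz":[0,32.3,8],"delta_rot":[0,0,0],"hand":1},{"xyz":[0,34.8,9.3],"delta_rot":[0,0,0],"hand":1}]'
```

```text
time_s: 25.28
position: [0.5449, -0.2552, 0.1209]
tcp_rot: [[-1.0, -0.001, 0.002], [-0.001, 1.0, -0.015], [-0.002, -0.015, -1.0]]
force: [-8.2, -13.5, 13.2]
opening: 0.246
grasp_force: 30.3
time_s: 25.9
position: [0.5477, -0.2179, 0.1173]
tcp_rot: [[-1.0, -0.001, 0.009], [-0.001, 1.0, -0.013], [-0.009, -0.013, -1.0]]
force: [-10.1, -1.2, 41.2]
opening: 0.234
grasp_force: 33.9
```

The upward force of 41 N shows the tool is too low on the arc. Easing it up while keeping the push.

```bash
python3 -m handwheel '[{"xyz":[0,0,-3],"delta_rot":[0,0,0],"hand":1},{"xyz":[0,0,-6],"delta_rot":[0,0,0],"hand":1},{"xyz":[0,0,-8],"delta_rot":[0,0,0],"hand":1},{"xyz":[0,0,-8],"delta_rot":[0,0,0],"hand":1},{"xyz":[0,0,-8],"delta_rot":[0,0,0],"hand":1}]'
```

```text
time_s: 26.52
position: [0.5476, -0.219, 0.1189]
tcp_rot: [[-1.0, 0.0, 0.007], [0.0, 1.0, -0.012], [-0.007, -0.012, -1.0]]
force: [-1.1, -10.2, 3.3]
opening: 0.222
grasp_force: 29.1
```

Near the stop: −10 N in y, and the jaws are closing on a smaller chord. Pushing further left and following the ball down.

```bash
python3 -m handwheel '[{"xyz":[0,2,1],"delta_rot":[0,0,0],"hand":1},{"xyz":[0,4,2.5],"delta_rot":[0,0,0],"hand":1},{"xyz":[0,6,4],"delta_rot":[0,0,0],"hand":1},{"xyz":[0,8,5],"delta_rot":[0,0,0],"hand":1},{"xyz":[0,8,5],"delta_rot":[0,0,0],"hand":1}]'
python3 - <<'E'
from h import *
np.set_printoptions(precision=1,suppress=True)
s=vision.capture("side");cv2.imwrite("pics/e1.png",s[:,:,::-1])
b=s.astype(int)
for q in((.5445,-.2125,.133),(.5445,-.22,.137)): print(proj("side",q),proj("top",q))
E
```

```text
time_s: 27.15
position: [0.5477, -0.2096, 0.1156]
tcp_rot: [[-1.0, 0.0, 0.008], [0.0, 1.0, -0.01], [-0.008, -0.01, -1.0]]
force: [-2.3, -6.1, 13.3]
opening: 0.205
grasp_force: 30.3
[292.6 230.6] [316.7 220.7]
[294.4 231.2] [319.1 220.5]
```

The chord (opening 0.205, about 19 mm) shows the tips sit roughly 7 mm above the ball's centre. I'll open a little, keeping the right finger on the ball since the spring holds it there, then go about 12 mm lower and close again.

```bash
python3 -m handwheel '[{"xyz":[0,2,0],"delta_rot":[0,0,0],"hand":0.4},{"xyz":[0,4,0],"delta_rot":[0,0,0],"hand":0.4},{"xyz":[0,4,3],"delta_rot":[0,0,0],"hand":0.4},{"xyz":[0,4,7],"delta_rot":[0,0,0],"hand":0.4},{"xyz":[0,4,11],"delta_rot":[0,0,0],"hand":0.4}]'
```

```text
time_s: 27.82
position: [0.5501, -0.2082, 0.1047]
tcp_rot: [[-1.0, -0.0, 0.013], [-0.0, 1.0, -0.015], [-0.013, -0.015, -1.0]]
force: [1.3, -11.6, 9.5]
opening: 0.302
grasp_force: 5.5
```

```bash
python3 -m handwheel '[{"xyz":[0,0,1],"delta_rot":[0,0,0],"hand":0.4},{"xyz":[0,0,1],"delta_rot":[0,0,0],"hand":0.4},{"xyz":[0,0,1],"delta_rot":[0,0,0],"hand":1},{"xyz":[0,0,1],"delta_rot":[0,0,0],"hand":1},{"xyz":[0,0,1],"delta_rot":[0,0,0],"hand":1}]'
python3 -c "
from h import *
print(proj('side',(.5445,-.2125,.133)))
s=bot.read_state(); print(np.round(s['joint_positions'],2))"
```

```text
time_s: 28.45
position: [0.55, -0.2098, 0.1034]
tcp_rot: [[-1.0, -0.001, 0.013], [-0.001, 1.0, -0.017], [-0.013, -0.017, -1.0]]
force: [0.5, -13.5, 6.1]
opening: 0.257
grasp_force: 30.0
[292.57632916 230.57879403]
[ -31.48   34.32   93.29   -0.59   51.26 -121.16]
```

```bash
python3 -m handwheel '[{"xyz":[0,1,0.5],"delta_rot":[0,0,0],"hand":1},{"xyz":[0,3,1],"delta_rot":[0,0,0],"hand":1},{"xyz":[0,5,2],"delta_rot":[0,0,0],"hand":1},{"xyz":[0,5,2],"delta_rot":[0,0,0],"hand":1},{"xyz":[0,5,2],"delta_rot":[0,0,0],"hand":1}]'
```

```text
time_s: 29.08
position: [0.5502, -0.2096, 0.1032]
tcp_rot: [[-1.0, -0.003, 0.014], [-0.003, 1.0, -0.026], [-0.013, -0.026, -1.0]]
force: [-5.3, -24.6, 13.6]
opening: 0.254
grasp_force: 30.0
```

Another 5 mm of push moved the lever only 0.2 mm while the force rose from 13.5 to 24.6 N, so it is at its stop. I'll check numerically that it is steady, that the guard hasn't moved and that the bystanders are where they were.

```bash
python3 -m handwheel '[{"xyz":[0,0,0],"delta_rot":[0,0,0],"hand":1},{"xyz":[0,0,0],"delta_rot":[0,0,0],"hand":1},{"xyz":[0,0,0],"delta_rot":[0,0,0],"hand":1},{"xyz":[0,0,0],"delta_rot":[0,0,0],"hand":1},{"xyz":[0,0,0],"delta_rot":[0,0,0],"hand":1}]'
python3 - <<'E'
from h import *
for n,z in(("side",dict(guard=(140,100,110,95),can=(250,130,30,40),dish=(165,200,65,40),spanner=(215,250,65,25),driver=(258,295,72,28),bottle=(335,308,32,50))),):
    now=vision.capture(n)[:,:,::-1].astype(float); aft=cv2.imread(f"pics/{n}_after.png").astype(float); st=cv2.imread(f"pics/{n}0.png").astype(float)
    for k,(x,y,w,h) in z.items():
        ref=aft if k=="guard" else st
        a=[cv2.cvtColor(i[y:y+h,x:x+w].astype(np.uint8),cv2.COLOR_BGR2GRAY).astype(np.float32) for i in(ref,now)]
        print(k,"diff",round(float(np.abs(a[0]-a[1]).mean()),1),"shift",np.round(cv2.phaseCorrelate(*a),2))
E
```

```text
time_s: 29.7
position: [0.5502, -0.2096, 0.1032]
tcp_rot: [[-1.0, -0.003, 0.014], [-0.003, 1.0, -0.025], [-0.013, -0.026, -1.0]]
force: [-5.3, -25.0, 13.8]
opening: 0.251
grasp_force: 30.0Traceback (most recent call last):
  File "<stdin>", line 7, in <module>
    return _wrapfunc(a, 'round', decimals=decimals, out=out)
    return _wrapit(obj, method, *args, **kwds)
    conv = _array_converter(obj)
ValueError: setting an array element with a sequence. The requested array has an inhomogeneous shape after 1 dimensions. The detected shape was (2,) + inhomogeneous part.
```

```bash
python3 - <<'E'
from h import *
now=vision.capture("side")[:,:,::-1]; aft=cv2.imread("pics/side_after.png"); st=cv2.imread("pics/side0.png")
for k,(x,y,w,h) in dict(guard=(140,100,110,95),can=(250,130,30,40),dish=(165,200,65,40),spanner=(215,250,65,25),driver=(258,295,72,28),bottle=(335,308,32,50)).items():
    a=[cv2.cvtColor(np.ascontiguousarray(i[y:y+h,x:x+w]),cv2.COLOR_BGR2GRAY).astype(np.float32) for i in(aft if k=="guard" else st,now)]
    s,r=cv2.phaseCorrelate(*a); print(k,"diff",round(float(np.abs(a[0]-a[1]).mean()),1),"shift",np.round(s,2),round(r,2))
s=bot.read_state(); print(s["position"],s["force"],s["opening"],s["grasp_force"])
E
```

```text
guard diff 29.0 shift [-0.36 -0.05] 0.35
can diff 45.1 shift [-0.85 10.39] 0.48
dish diff 20.6 shift [ 0.09 -0.02] 0.95
spanner diff 30.7 shift [0.22 0.81] 0.57
driver diff 19.5 shift [-0.15 -0.3 ] 0.46
bottle diff 18.9 shift [ 0.02 -0.05] 1.01
[ 0.55019649 -0.20959162  0.10322867] [ -4.71641226 -24.4925813   13.29776814] 0.26068188571556383 30.002485513687134
```

```bash
python3 -c "
from rig import workorder
print(workorder.hand_in())"
```

```text
the job is handed in; nothing more can be done
None
```

The job is handed in (no verdict came back): the guard hangs by its bar on the double hook, let go, and the gripper holds the tensioner lever against its left stop (about 25 N push, 30 N grip); my final camera check of the bystanders was partly blocked by the arm, but nothing touched them as far as I could tell.

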